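# Close the split bearing block over its roller and hold it shut

### The arm

A 6-joint arm with a two-finger parallel gripper is mounted at the origin on the work surface; the furniture and walls round the work are solid. World frame = base frame: x ahead of the robot, y to its left, z up, the work surface at z = 0. Lengths are in mm, angles in degrees, forces in N, time in s.
With the tool pointing down it reaches from about 350 to 850 mm from the base axis. Payload 8.1 kg.
Tool frame: the origin (TCP) lies between the finger pads; the fingertips stand 22 mm ahead of it and the grasp point (between the pads) lies 3 mm ahead of it; z points along the fingers, y is the line along which they close (so a half turn about z gives the same grasp; the last joint's range is limited). The gripper opens to 85 mm and grips with 20 to 120 N. Pads are 22 mm wide; open, the fingers measure 114 mm over their backs; the gripper's body (76 mm by 85 mm) begins 54 mm behind the grasp point. The pads swing forward as they close: fully open they stand 13 mm farther back than shut.
Start: joints at [-4.893, 7.471, 85.268, -0, 87.261, -4.893], TCP at [600.005, 0.022, 253.292] pointing down, gripper open.
Joint ranges: [-169.43, 169.43], [-51.17, 129.36], [1.28, 143.12], [-76.62, 256.62], [0, 156.53], [-152.29, 152.29]. Speed limits (degrees/s): [136.94, 136.94, 159.86, 180, 180, 180].

### API

Orientations are given as [roll, pitch, yaw] about the fixed x, y, z axes, in that order (R = Rz(yaw) Ry(pitch) Rx(roll)).
In Python, from bench import r, vision gives the robot as it stands.
- The arm moves only by the tool step_arm, never from a script. Its argument "targets" is a list that holds one entry, the list of rows, each a list of 6 numbers: the shift along the world's x, y, z in mm, then the turn, a rotation vector about the world's x, y, z in rad. In form: [[[x, y, z, rx, ry, rz], ...]]. A call has 1 to 12 rows; each row is the pose to reach, as a shift and turn from the pose commanded when the call began; what a row does not reach only later rows make up. A row lasts 1/12 s, in which the tool goes at most 41.7 mm and 7.16 degrees, less where a joint would pass 70% of its speed; a pose out of reach is approached as far as the arm can. A call with a gripper value outside its range is refused whole. "fingers" is the gripper's target within -1 to 1 (shut at 1, half-way at 0, fully open at -1), set as the call begins (left out, the last holds). The fingers move at their own pace and stop on an object; "newtons" is the grip in N (left out, the last holds). Time passes only in rows, so rows that repeat a pose let the fingers close. It gives the time, the measured TCP pose, the force, the opening and the grip force at its end, in the units of the state.
- r.sense(): the state, without advancing time (a new reading comes with each control period).
- vision.snapshot(name): name is "scene" or "side" or "wrist"; returns a dict with "img" (420x560x3 uint8, blue, green, red), "mtx" (3x3 intrinsics, pixels), "D" ([k1, k2, p1, p2, k3] as OpenCV has them; the pictures are not rectified), "eye" and "attitude" of the camera in the world. Camera axes: x right, y up, looking along -z (the intrinsics and any distortion apply to the point x, -y, -z); pixel columns grow to the right and rows downward; lengths in mm; the calibration is good to about 2 mm. A picture is of the moment at which its call begins. There is no depth.
- r.hand_in(): hands the job in; it is judged then, once.
The state is a dict: "time": time; "joint_pos": joint angles; "qd": joint speeds; "joint_efforts": joint torques, N m; "tool_pos": TCP position; "tcp_rot": TCP orientation; "ft_force": force on the tool from outside, world axes, zero at the start; "wrist_torque": the same for the moment, N m; "finger_gap": finger opening in mm; "grip_force": force on a finger pad.
Only numpy, scipy, OpenCV 4.12 (cv2) and the standard library are available. Lean on these libraries where they do the work, as an engineer would, in place of code of your own. Each camera call takes 0.05 s, during which the arm holds its last target. There are 200 camera calls.

### The job

Lay the steel roller that stands on the bench on its side in the half-round cradle of the wooden bearing block, sticking out about equally on both sides, and let go of it. Then set the loose upper half of the block on the two dowels, push it down until the two halves meet all round, and finish the program while still holding it pressed down firmly (a push of about 15 N), as you would while someone else drives the screws. Leave the other things on the bench where they are.

Things in the scene. Friction and masses are not known exactly. Their poses are not given: they have to be found in the camera images.
- lower_half: Lower half of a pale wooden split bearing block, fixed to the bench mid-way in front of the robot. 130 (its x) x 46 (y) x 50 mm (z); four flat dark steel feet, 8 mm high, reach to y = +-44 mm at x = +-48 mm. Origin at the centre of its underside, z up. Along y, across the middle of its top (the split face), runs a half-round cradle of radius 19 mm, open above and at both ends.
- cradle (a point): Middle of the cradle at split-face height: 50 mm above the origin of lower_half, same axes. The laid roller's axis runs along y, about 2 mm below this point. Two upright wooden dowels stand on the split face at x = +48 and -48 mm, y = 0: 12 mm diameter, 25 mm high, the top 6 mm tapering to 5 mm.
- upper_half: Loose upper half, pale wood, 0.24 to 0.39 kg, lying split face down to one side. 130 (its x) x 46 (y) x 36 mm, plus a darker wooden grip rail on top, centred, 60 (x) x 26 (y) x 38 mm high: 74 mm in all. Origin at the centre of its underside (split face), z up. Underneath, a half-round bore of radius 19 mm along y; two upright 15 mm through holes at x = +48 and -48 mm for the dowels.
- cap_bottom (a point): Middle of the upper half's underside, at the body's origin, same axes. Closed, this point lies at point cradle; the half fits either way round, and the laid roller clears its bore by about 4 mm.
- roller: Steel roller, plain cylinder 34 mm in diameter, 140 mm long, black plugs in its ends, about 0.25 kg, standing upright to the other side of the block. Origin at the centre of its lower end, z along its axis. It may lie either way round; laid, it sticks out 47 mm on each side of the block, where fingers can hold it clear of the block.
- roller_center (a point): Middle of the roller, on its axis, 70 mm from either end.
- spool: Bystander, loose: wooden spool of green thread, 46 mm in diameter, 55 mm high, at the back right. Origin at its underside.
- union: Bystander, loose: grey steel pipe fitting, 48 x 83 x 59 mm, behind the block. Origin at its underside.
- sander: Bystander, loose: wooden sanding block, 63 x 110 x 30 mm, at the far right. Origin at its underside.
Things that resemble listed ones, but are neither listed nor needed, are in the scene too. What is shaped like the upper_half but turquoise is not meant.

How it is judged (in metres and radians):
On the way:
1. the roller lies on its side in the cradle, about centred, and is let go (x of roller_center in the frame of cradle between -0.004 and 0.004 m and y of roller_center in the frame of cradle between -0.015 and 0.015 m and z of roller_center in the frame of cradle between -0.006 and 0.002 m and angle between the z axis of roller and the y axis of lower_half, either way round below 0.08 rad and contact force between the fingers and roller below 0.5 N and linear speed of roller below 0.03 m/s), for 0.2 s.
At the end, for the whole second after the job is handed in: Roller untouched, at rest along the cradle (0.08 rad), middle within 15 mm lengthwise; upper half on the dowels, within 4 mm of centred, 3 mm of closed, level, square; fingers press the halves together with over 8 N (its own weight is 4 N at most) (all of step 1 and horizontal distance between upper_half and cradle below 0.004 m and z of upper_half in the frame of cradle between -0.003 and 0.002 m and angle between upper_half's own z axis and vertical below 0.03 rad and angle between the x axis of upper_half and the x axis of lower_half, either way round below 0.06 rad and contact force between upper_half and lower_half above 8 N and contact force between the fingers and upper_half above 4 N); the arm keeps its last pose, push and grip.
It fails at once if a bystander (spool, pipe fitting, sanding block) is moved more than 40 mm (distance of any of spool, union, sander from where it was at the start of the episode above 0.04 m).
It also fails if it takes over 64 s, if anything falls off the work surface, if the arm or the gripper's body presses on something with over 40 N, if the wrist force passes 120 N, or if a joint passes its speed limit or range.

## Working session

There is one attempt and no reset: what is moved stays moved. The work goes in short steps, Python scripts to look and compute and a tool call to move; the robot and the scene stay as the last step left them, time stands still between calls to the robot, and variables do not carry over. Pictures are saved under pics/ and viewed, at most 10 in all, crops included, and the job is handed in when it is done.

Besides the shell and the picture viewer there is one more tool, called as name(argument=value, ...), one argument or row to a line, values as JSON. step_arm: Moves the arm, as the interface text tells. Its arguments: {"type":"object","properties":{"targets":{"type":"array"},"fingers":{"type":"number"},"newtons":{"type":"number"}},"required":["targets"]}

```bash
mkdir -p pics; ls; cat > h.py <<'E'
import numpy as np,cv2,pickle,sys
from scipy.spatial.transform import Rotation as R
def rot(a):
    a=np.array(a,float)
    return a if a.shape==(3,3) else (R.from_euler('xyz',a,degrees=True).as_matrix() if a.size==3 else R.from_quat(a).as_matrix())
def ray(s,p):
    u=cv2.undistortPoints(np.array([[p]],float),np.array(s['mtx']),np.array(s['D'],float))[0,0]
    d=rot(s['attitude'])@np.array([u[0],-u[1],-1.]);return np.array(s['eye'],float),d/np.linalg.norm(d)
def atz(s,p,z):
    e,d=ray(s,p);return e+d*(z-e[2])/d[2]
def tri(obs):
    A=np.zeros((3,3));b=np.zeros(3)
    for s,p in obs:
        e,d=ray(s,p);M=np.eye(3)-np.outer(d,d);A+=M;b+=M@e
    x=np.linalg.solve(A,b);return x,[np.linalg.norm((np.eye(3)-np.outer(ray(s,p)[1],ray(s,p)[1]))@(x-ray(s,p)[0])) for s,p in obs]
def proj(s,X):
    q=(np.atleast_2d(X)-np.array(s['eye']))@rot(s['attitude']);q=q*[1,-1,-1]
    return cv2.projectPoints(q,np.zeros(3),np.zeros(3),np.array(s['mtx']),np.array(s['D'],float))[0][:,0]
def snap(name,tag):
    from bench import vision
    s=vision.snapshot(name);pickle.dump(s,open(f'pics/{tag}.pkl','wb'));return s
def load(tag): return pickle.load(open(f'pics/{tag}.pkl','rb'))
E
python3 - <<'E'
from h import *
a=snap('scene','scene0');b=snap('side','side0');c=snap('wrist','wrist0')
for s,n in((a,'scene'),(b,'side'),(c,'wrist')):
    print(n,s['eye'],s['attitude'],s['mtx'],s['D'])
    cv2.imwrite(f'pics/{n}0.png',cv2.resize(s['img'],(800,600),interpolation=cv2.INTER_CUBIC))
from bench import r;print(r.sense())
E
```

```text
pics
scene [-302.77176601 -960.65509727  647.44396987] [ 63.06441853   0.60856496 -43.95374633] [[459.41459445   0.         272.60296777]
 [  0.         459.41459445 211.72542813]
 [  0.           0.           1.        ]] [-0.0768887  0.         0.         0.         0.       ]
side [ -30.93383074 -926.83916565  863.14845715] [ 50.39696082   0.21414807 -32.19000549] [[425.15499761   0.         280.63079578]
 [  0.         425.15499761 212.7892685 ]
 [  0.           0.           1.        ]] [-0.12036107  0.          0.          0.          0.        ]
wrist [599.03666386  74.72164166 373.1811633 ] [-16.98253361   0.12909306   0.03538037] [[329.98830892   0.         278.0125204 ]
 [  0.         329.98830892 208.34023926]
 [  0.           0.           1.        ]] [-0.06777183  0.          0.          0.          0.        ]
{'time': 0.15, 'joint_pos': array([-4.89238550e+00,  7.50641139e+00,  8.53170357e+01, -3.70853422e-04,
        8.72603723e+01, -4.89299251e+00]), 'qd': array([ 0.04972482, -0.09031107, -0.28351533,  0.01890104, -0.00272486,
       -0.02044529]), 'joint_efforts': array([ 1.01583330e-03, -5.70061326e+01, -5.01160097e+01, -1.39109225e-04,
        9.69119486e-03, -7.10949371e-05]), 'tool_pos': array([5.99600355e+02, 6.13848901e-02, 2.52452393e+02]), 'tcp_rot': array([-1.79916454e+02, -6.78032457e-03,  9.00006201e+01]), 'ft_force': array([-0.46058385, -0.71315514, -0.49845588]), 'wrist_torque': array([-0.04675043,  0.0579279 , -0.03749849]), 'grip_force': 0.0, 'finger_gap': 85.18485151050696}
```

View pics/scene0.png

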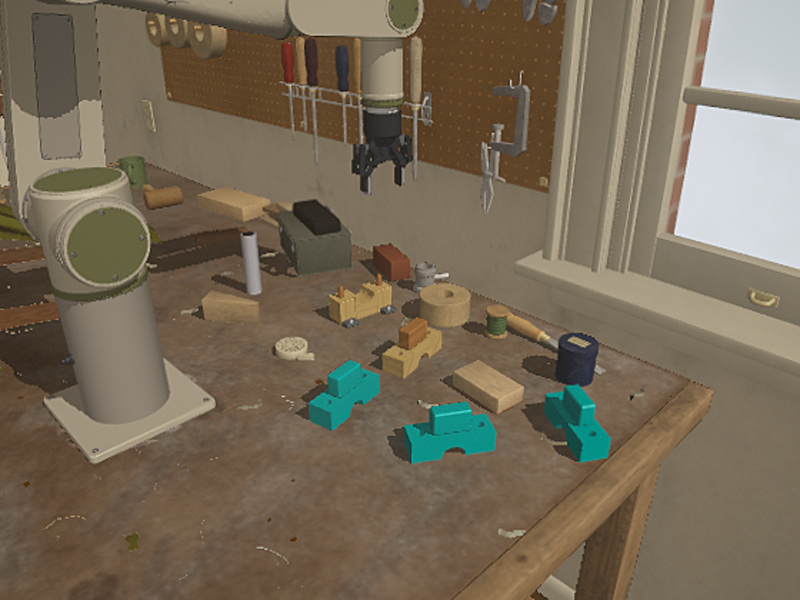

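View pics/side0.png

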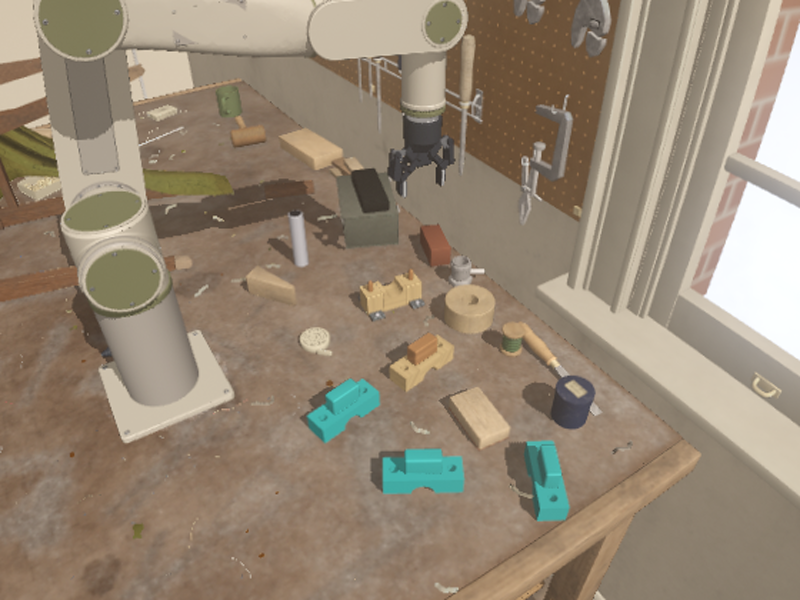

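View pics/wrist0.png

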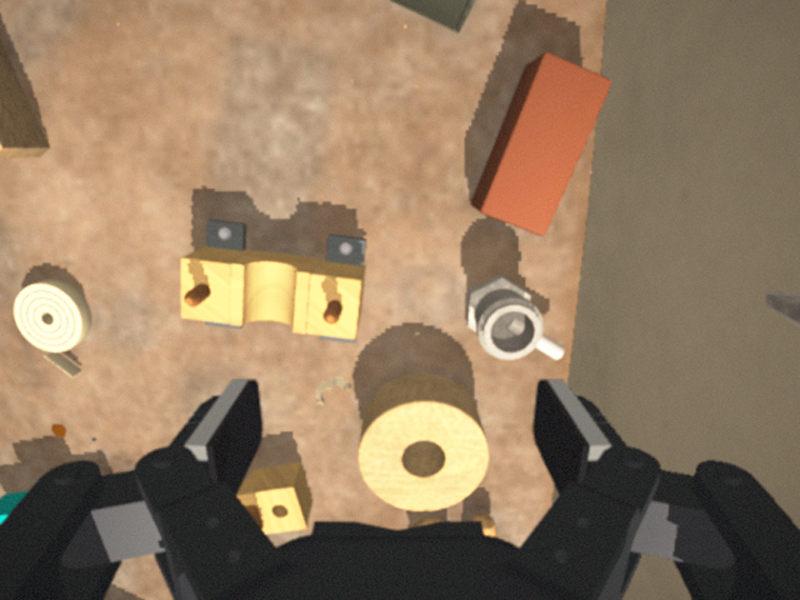

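```bash
python3 - <<'E'
from h import *
np.set_printoptions(precision=1,suppress=True)
a,b,c=load('scene0'),load('side0'),load('wrist0')
k=.7
for n,p,q in [('rolltop',(250,235),(296,213)),('rollbot',(253,291),(301,264)),('dow1',(340,288),(369,280)),('dow2',(379,277),(408,272)),('rail',(413,324),(425,341)),('spool',(498,310),(514,327)),('cyl',(445,292),(470,294)),('caddy-rail end',(413,370),(420,370))]:
    print(n,*tri([(a,np.array(p)*k),(b,np.array(q)*k)]))
for n,p in [('TL',(181,258)),('BL',(181,319)),('TR',(364,280)),('BR',(356,340))]: print(n,atz(c,np.array(p)*k,50))
for n,p in [('cyltop',(424,458)),('union',(510,325))]: print(n,atz(c,np.array(p)*k,50))
# enlarged crops side by side, scene & side
A=a['img'][150:270,150:330];B=b['img'][130:285,190:390]
cv2.imwrite('pics/crA.png',np.vstack([cv2.resize(A,(450,300),interpolation=3),cv2.resize(B[15:],(450,300),interpolation=3)]))
E
```

```text
rolltop [408.7 230.5 132.3] [np.float64(2.275232839191144), np.float64(2.2752328391912906)]
rollbot [397.8 220.3  -0.2] [np.float64(1.8454712219803278), np.float64(1.845471221980282)]
dow1 [468.8  -0.8  60.5] [np.float64(2.4690392470547624), np.float64(2.469039247054715)]
dow2 [549.3 -32.8  69.8] [np.float64(2.8482037469745065), np.float64(2.8482037469743453)]
rail [ 461.3 -224.    62.6] [np.float64(1.6951236004420493), np.float64(1.6951236004421526)]
spool [ 651.6 -271.6   40.6] [np.float64(1.6056349914613826), np.float64(1.6056349914613615)]
cyl [ 643.6 -135.9   37.3] [np.float64(2.8994501286042227), np.float64(2.8994501286042893)]
caddy-rail end [ 471.6 -205.4  -46.3] [np.float64(6.194786589676184), np.float64(6.194786589676166)]
TL [444.8   5.2  50. ]
BL [438.7 -40.7  50. ]
TR [574.8 -10.9  50. ]
BR [568.  -56.7  50. ]
cyltop [ 620.1 -159.3   50. ]
union [681.  -44.8  50. ]
```

step_arm(
  targets=[
    [[-30,-25,0,0,0,0],[-60,-50,0,0,0,0],[-90,-75,0,0,0,0],[-120,-100,0,0,0,0],[-120,-100,0,0,0,0],[-120,-100,0,0,0,0],[-120,-100,0,0,0,0]],
  ],
)

```text
time: 0.73
tool_pos: [480.2, -100.0, 253.5]
tcp_rot: [180.0, -0.0, 89.9]
ft_force: [0.1, 1.2, 0.8]
finger_gap: 85.3
grip_force: 0.0
```

```bash
python3 - <<'E'
from h import *
snap('wrist','w1')
E
```

step_arm(
  targets=[
    [[0,-40,0,0,0,0],[0,-80,0,0,0,0],[0,-120,0,0,0,0],[0,-160,0,0,0,0],[0,-190,0,0,0,0],[0,-190,0,0,0,0],[0,-190,0,0,0,0],[0,-190,0,0,0,0]],
  ],
)

```text
time: 1.45
tool_pos: [480.8, -289.2, 252.7]
tcp_rot: [-180.0, -0.1, 90.0]
ft_force: [0.8, -0.3, 0.4]
finger_gap: 85.6
grip_force: 0.0
```

```bash
python3 - <<'E'
from h import *
b=snap('wrist','w2');a=load('w1')
cv2.imwrite('pics/w12.png',np.hstack([a['img'],b['img']])[:, :])
cv2.imwrite('pics/w12.png',np.vstack([cv2.resize(a['img'][20:330],(540,299),interpolation=3),cv2.resize(b['img'][20:330],(540,299),interpolation=3)]))
print(b['eye'],a['eye'])
E
```

```text
[ 480.08061815 -214.63474228  373.67003672] [479.5019044  -25.33479663 374.32587571]
```

View pics/w12.png

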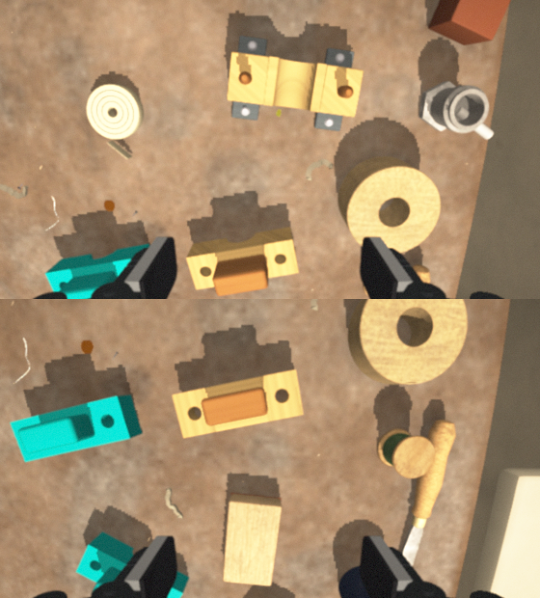

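```bash
python3 - <<'E'
from h import *
c,a,b=load('wrist0'),load('w1'),load('w2')
def cr(s,x,y): return cv2.resize(s['img'][y:y+120,x:x+160],(400,300),interpolation=cv2.INTER_CUBIC)
cv2.imwrite('pics/q.png',np.vstack([np.hstack([cr(c,115,150),cr(a,225,50)]),np.hstack([cr(a,180,225),cr(b,165,70)])]))
E
```

```text
(no output)
```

View pics/q.png

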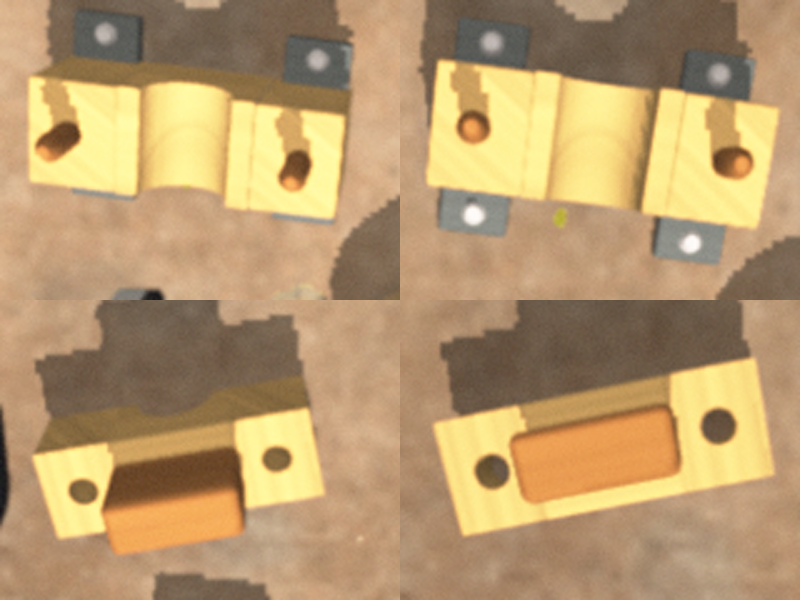

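step_arm(
  targets=[
    [[-5,40,2,0,0,0],[-10,80,5,0,0,0],[-20,120,10,0,0,0],[-30,160,15,0,0,0],[-40,200,20,0,0,0],[-45,240,25,0,0,0],[-50,280,30,0,0,0],[-55,320,40,0,0,0],[-60,360,50,0,0,0],[-60,370,50,0,0,0],[-60,370,50,0,0,0],[-60,370,50,0,0,0]],
  ],
)

```text
time: 2.5
tool_pos: [419.7, 81.1, 303.3]
tcp_rot: [180.0, 0.0, 90.2]
ft_force: [-0.3, -0.0, -0.0]
finger_gap: 85.2
grip_force: 0.0
```

```bash
python3 - <<'E'
from h import *
snap('wrist','w3')
E
```

step_arm(
  targets=[
    [[0,30,0,0,0,0],[0,60,0,0,0,0],[0,60,0,0,0,0],[0,60,0,0,0,0],[0,60,0,0,0,0]],
  ],
)

```text
time: 2.97
tool_pos: [420.1, 138.8, 302.8]
tcp_rot: [-179.9, 0.1, 89.9]
ft_force: [0.7, -0.2, -0.2]
finger_gap: 85.1
grip_force: 0.0
```

```bash
python3 - <<'E'
from h import *
b=snap('wrist','w4');a=load('w3')
X=np.array([[403,225,140.]])
print(proj(a,X),proj(b,X))
def cr(s,x,y): return cv2.resize(s['img'][y:y+200,x:x+160],(400,500),interpolation=cv2.INTER_CUBIC)
cv2.imwrite('pics/q2.png',np.hstack([cr(a,180,0),cr(b,180,50)]))
E
```

```text
[[258.47545865  17.0463758 ]] [[258.29527866  93.47298324]]
```

View pics/q2.png

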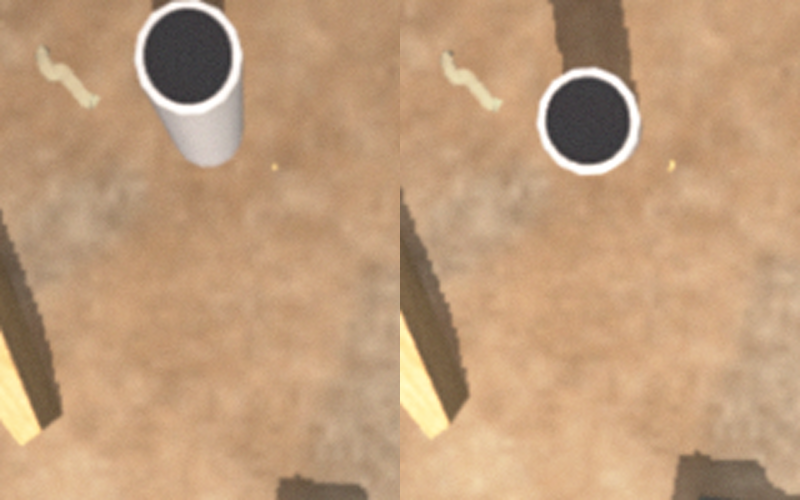

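```bash
python3 - <<'E'
from h import *
from scipy.optimize import least_squares
np.set_printoptions(precision=2,suppress=True)
c,a,b,d,e=[load(t) for t in('wrist0','w1','w2','w3','w4')]
def P(p,o): return (np.array(p,float)+.5)/2.5-.5+o
def fit(views,M,x0):
    def X(q): 
        return M@R.from_euler('z',q[3]).as_matrix().T+q[:3]
    f=lambda q:np.concatenate([(proj(s,X(q))-p)[:len(p)].ravel() for s,p in views])
    s=least_squares(f,x0,loss='soft_l1');print(s.x[:3],np.degrees(s.x[3]),'rms px',np.sqrt(np.mean(f(s.x)**2)));return s.x
C=np.array([[-65,23,0],[65,23,0],[65,-23,0],[-65,-23,0.]])
fit([(c,P([(29,77),(345,112),(335,219),(29,183)],[115,150])),(a,P([(38,61),(379,107),(357,228),(28,186)],[225,50]))],C,[507,-26,50,-.12])
H=np.array([[-48,0,0],[48,0,0.]])
M=np.vstack([C,H])
pa=P([(33,156),(307,108),(324,195),(59,239),(83,191),(277,159)],[180,225])
pb=P([(34,121),(354,58),(374,174),(63,235),(92,172),(318,126)],[165,70])
q=fit([(a,pa),(b,pb)],M,[461,-224,36,.15])
Rl=np.array([[-30,13,0],[30,13,0],[30,-13,0],[-30,-13,0.]])
fit([(b,P([(111,137),(268,106),(280,171),(123,203)],[165,70]))],Rl,[461,-224,74,.15])
print(tri([(d,P((188,56),[180,0])),(e,P((188,121),[180,50]))]), atz(e,P((188,121),[180,50]),140),atz(d,P((188,56),[180,0]),140))
E
```

```text
[505.56 -25.28  48.76] -6.902172813307428 rms px 0.3769981330249733
[ 448.15 -234.63   35.87] 10.956344466790291 rms px 0.6333632716723209
[ 446.57 -235.66   56.31] 10.604121204610319 rms px 0.7285432970736482
(array([400.15, 221.37, 139.81]), [np.float64(0.007944600818818447), np.float64(0.007944600818853523)]) [400.16 221.36 140.  ] [400.17 221.32 140.  ]
```

step_arm(
  targets=[
    [[-5,-10,0,0.12,-0.007,-0.014],[-10,-20,0,0.24,-0.015,-0.028],[-15,-30,-10,0.36,-0.022,-0.042],[-20,-40,-30,0.48,-0.029,-0.056],[-25,-40,-50,0.6,-0.036,-0.07],[-30,-30,-70,0.72,-0.043,-0.083],[-30,-20,-90,0.84,-0.05,-0.097],[-30,-10,-110,0.9587,-0.0578,-0.111],[-30,-2,-126,0.9587,-0.0578,-0.111],[-30,-2,-126,0.9587,-0.0578,-0.111],[-30,-2,-126,0.9587,-0.0578,-0.111],[-30,-2,-126,0.9587,-0.0578,-0.111]],
  ],
)

```text
time: 4.02
tool_pos: [391.0, 137.0, 178.7]
tcp_rot: [179.7, -54.9, 83.3]
ft_force: [0.9, 0.6, 0.3]
finger_gap: 85.2
grip_force: 0.0
```

```bash
python3 - <<'E'
from bench import r
s=r.sense();print(s['joint_pos'],s['tool_pos'],s['tcp_rot'])
from h import *
T=rot(s['tcp_rot']);p=s['tool_pos'];print('d',T[:,2],'y',T[:,1])
G=np.array([400.2,221.4,118]);print('go',G-3*T[:,2]-p)
E
```

```text
[-29.29724752 -13.86161404 130.191934    49.24295293  91.31281774
 -34.12486778] [391.00235965 136.98574603 178.74041861] [179.73241071 -54.91358518  83.29364314]
d [ 0.1001975   0.81213281 -0.57480498] y [ 0.99270057 -0.12057514  0.00268454]
go [  8.89704785  81.97785555 -59.01600367]
```

step_arm(
  targets=[
    [[2.5,20,-14,0,0,0],[5,40,-28.5,0,0,0],[7.5,60,-43,0,0,0],[9.9,81,-57.5,0,0,0],[9.9,81,-57.5,0,0,0],[9.9,81,-57.5,0,0,0]],
  ],
)

```text
time: 4.52
tool_pos: [400.4, 219.6, 121.2]
tcp_rot: [179.7, -55.0, 83.5]
ft_force: [0.1, -0.3, 0.5]
finger_gap: 85.2
grip_force: 0.0
```

step_arm(
  targets=[
    [[0,0,0,0,0,0],[0,0,0,0,0,0],[0,0,0,0,0,0],[0,0,0,0,0,0],[0,0,0,0,0,0],[0,0,0,0,0,0],[0,0,0,0,0,0],[0,0,0,0,0,0]],
  ],
  fingers=1,
  newtons=90,
)

```text
time: 5.18
tool_pos: [400.7, 218.7, 120.7]
tcp_rot: [179.9, -55.0, 83.2]
ft_force: [-0.6, -1.6, 6.7]
finger_gap: 31.7
grip_force: 88.5
```

```bash
python3 - <<'E'
from h import *
np.set_printoptions(precision=1,suppress=True)
a,b=load('scene0'),load('side0')
for p,q in [((300,272),(347,245)),((351,268),(397,243)),((297,243),(342,215)),((350,240),(397,213)),((342,222),(388,207))]: print(tri([(a,np.array(p)*.7),(b,np.array(q)*.7)])[0])
E
```

```text
[526.4 216.8   8.5]
[647.6 173.3  -5.4]
[533.4 237.7  78.5]
[674.6 209.9  53.1]
[601.4 140.7 133.1]
```

step_arm(
  targets=[
    [[0,0,15,0,0,0],[0,0,30,0,0,0],[0,0,60,0,0,0],[0,0,90,0,0,0],[0,0,115,0,0,0],[0,0,130,0,0,0],[0,0,130,0,0,0]],
  ],
)

```text
time: 5.77
tool_pos: [401.4, 218.5, 253.0]
tcp_rot: [179.4, -55.0, 83.6]
ft_force: [0.8, -0.5, -2.3]
finger_gap: 31.7
grip_force: 89.6
```

step_arm(
  targets=[
    [[5,-10,0,-0.1162,0.014,0],[15,-20,0,-0.2324,0.0281,0],[25,-35,0,-0.3486,0.0421,0],[35,-50,0,-0.4648,0.0562,0],[45,-65,0,-0.581,0.0702,0],[55,-85,0,-0.6972,0.0843,0],[65,-105,0,-0.8134,0.0983,0],[75,-125,-10,-0.9296,0.1124,0],[85,-145,-20,-1.0458,0.1264,0],[95,-165,-40,-1.162,0.1405,0],[105,-180,-60,-1.2782,0.1545,0],[111.8,-193.9,-80,-1.3944,0.1686,0]],
  ],
)

```text
time: 6.77
tool_pos: [512.5, 24.2, 168.2]
tcp_rot: [180.0, 25.8, 83.2]
ft_force: [-0.8, -0.6, -2.2]
finger_gap: 31.8
grip_force: 89.5
```

step_arm(
  targets=[
    [[0,0,-10,-0.09,0.011,0],[0,0,-20,-0.1651,0.0201,0],[0,0,-20,-0.1651,0.0201,0],[0,0,-20,-0.1651,0.0201,0],[0,0,-20,-0.1651,0.0201,0],[0,0,-20,-0.1651,0.0201,0]],
  ],
)

```text
time: 7.27
tool_pos: [512.4, 24.8, 150.9]
tcp_rot: [179.9, 34.9, 83.0]
ft_force: [0.0, -0.1, -1.9]
finger_gap: 31.8
grip_force: 89.8
```

```bash
python3 - <<'E'
from bench import r
from h import *
s=r.sense();T=rot(s['tcp_rot']);p=s['tool_pos'];print(s['joint_pos'],p,'d',T[:,2],'y',T[:,1])
a=snap('scene','s5');b=snap('side','d5')
c=np.array([505.6,-25.3,150])
def cr(s):
    x,y=proj(s,c)[0].astype(int);x-=80;y-=80;print(x,y)
    return cv2.resize(s['img'][y:y+160,x:x+160],(400,400),interpolation=cv2.INTER_CUBIC)
cv2.imwrite('pics/q3.png',np.hstack([cr(a),cr(b)]))
E
```

```text
[ 17.1984039   12.09946463  97.86493733 -31.54910262  86.46531909
  30.80686848] [512.36914977  24.78452523 150.8820067 ] d [-0.06765881 -0.56761938 -0.82050627] y [ 0.99269869 -0.12061017  0.00157934]
171 91
192 92
```

View pics/q3.png

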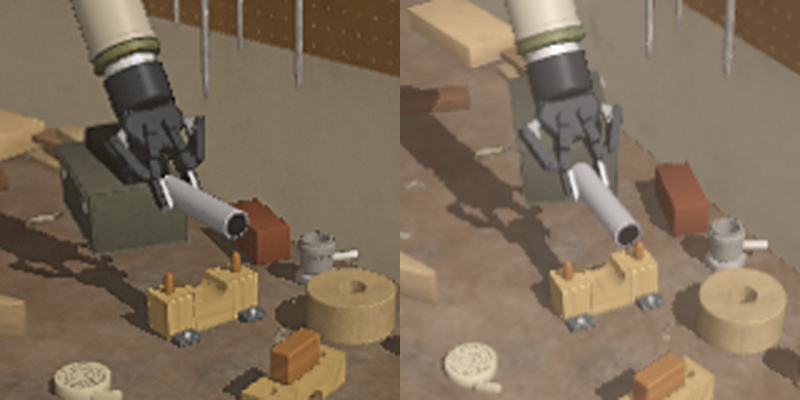

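```bash
python3 - <<'E'
from h import *
a,b=load('s5'),load('d5')
P=lambda p,o:(np.array(p,float)+.5)/2.5-.5+np.array(o)
print(tri([(a,P((236,224),(171,91))),(b,P((227,233),(192,92)))]))
X=np.array([497.2,-94.8,148]);print((proj(a,X)-[171,91]+.5)*2.5-.5,(proj(b,X)-[192,92]+.5)*2.5-.5)
E
```

```text
(array([502.01996945, -86.71137427, 143.57899049]), [np.float64(0.9738402452256144), np.float64(0.9738402452256616)])
[[236.98908143 223.08715898]] [[227.89956522 235.20832667]]
```

step_arm(
  targets=[
    [[0,0,-20,0,0,0],[0,0,-40,0,0,0],[0,0,-60,0,0,0],[0,0,-75,0,0,0],[-0.5,0,-85,0,0,0],[-0.5,0,-90,0,0,0],[-0.5,0,-94,0,0,0],[-0.5,0,-97,0,0,0],[-0.5,0,-98,0,0,0],[-0.5,0,-98,0,0,0],[-0.5,0,-98,0,0,0]],
  ],
)

```text
time: 8.28
tool_pos: [511.7, 25.3, 52.4]
tcp_rot: [179.9, 35.0, 83.1]
ft_force: [0.3, 0.5, -2.1]
finger_gap: 31.9
grip_force: 89.8
```

step_arm(
  targets=[
    [[0,0,-0.7,0,0,0],[0,0,-1.4,0,0,0],[0,0,-2,0,0,0],[0,0,-2,0,0,0],[0,0,-2,0,0,0]],
  ],
)

```text
time: 8.7
tool_pos: [512.0, 25.3, 51.3]
tcp_rot: [179.9, 35.0, 83.0]
ft_force: [-1.1, 3.4, 7.5]
finger_gap: 31.8
grip_force: 90.6
```

step_arm(
  targets=[
    [[0,0,0.5,0,0,0],[0,0,0.5,0,0,0],[0,0,0.5,0,0,0],[0,0,0.5,0,0,0],[0,0,0.5,0,0,0]],
  ],
  fingers=-0.4,
)

```text
time: 9.12
tool_pos: [511.1, 25.0, 50.2]
tcp_rot: [-180.0, 35.0, 83.1]
ft_force: [-0.5, 0.0, -0.4]
finger_gap: 59.8
grip_force: 0.0
```

step_arm(
  targets=[
    [[1,8,12,0,0,0],[2,17,25,0,0,0],[4,34,49,0,0,0],[6,51,74,0,0,0],[8,68,98,0,0,0],[8,68,120,0,0,0],[8,68,150,0,0,0],[8,68,150,0,0,0]],
  ],
)

```text
time: 9.78
tool_pos: [521.9, 94.3, 206.5]
tcp_rot: [179.4, 34.8, 82.8]
ft_force: [1.6, -0.4, 1.3]
finger_gap: 59.8
grip_force: 0.0
```

```bash
python3 - <<'E'
from h import *
a=snap('scene','s6');b=snap('side','d6')
c=np.array([505.6,-25.3,48])
def cr(s):
    x,y=proj(s,c)[0].astype(int);x-=40;y-=40;print(x,y)
    return cv2.resize(s['img'][y:y+80,x:x+80],(400,400),interpolation=cv2.INTER_CUBIC)
h=np.array([.120,.993,0])
for s,o in((a,0),(b,0)):
    x,y=proj(s,c)[0].astype(int);print((proj(s,[c-70*h,c+70*h])-[x-40,y-40]+.5)*5-.5)
cv2.imwrite('pics/q4.png',np.hstack([cr(a),cr(b)]))
E
```

```text
[[272.53957078 246.92160133]
 [138.61724573 166.41591302]]
[[251.37892235 270.65859544]
 [158.2217832  146.39500652]]
212 163
233 159
```

View pics/q4.png

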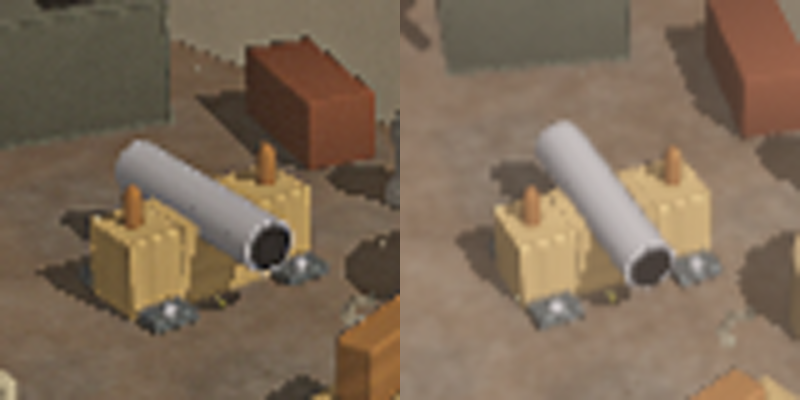

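```bash
python3 - <<'E'
from bench import r
from h import *
np.set_printoptions(precision=4,suppress=True)
for i in range(1): s=r.sense();print(s['tool_pos'],s['tcp_rot'],s['joint_pos'])
base=R.from_euler('xyz',[180,0,90],degrees=True)
cur=R.from_euler('z',-6.9,degrees=True)*R.from_euler('x',-35,degrees=True)*base
tgt=R.from_euler('z',10.9,degrees=True)*base
v=(tgt*cur.inv()).as_rotvec();print(v,np.linalg.norm(v))
print((tgt*R.from_euler('xyz',s['tcp_rot'],degrees=True).inv()).as_rotvec())
E
```

```text
[520.1022  93.5613 201.7328] [179.7953  34.9099  82.9952] [ 23.2061  14.1606  89.7834 -29.8614  94.5238  32.6882]
[0.6129 0.0214 0.3009] 0.6831152715544642
[0.6112 0.0243 0.3017]
```

step_arm(
  targets=[
    [[-7,-30,0,0.08,0.003,0.04],[-14,-60,0,0.16,0.006,0.08],[-21,-95,0,0.25,0.009,0.12],[-28,-130,0,0.34,0.012,0.165],[-36,-165,0,0.42,0.015,0.21],[-44,-200,0,0.5,0.017,0.25],[-52,-235,-5,0.58,0.02,0.285],[-60,-270,-10,0.6129,0.0214,0.3009],[-66,-300,-30,0.6129,0.0214,0.3009],[-72,-329,-42,0.6129,0.0214,0.3009],[-72,-329,-42,0.6129,0.0214,0.3009],[-72,-329,-42,0.6129,0.0214,0.3009]],
  ],
  fingers=-1,
  newtons=60,
)

```text
time: 10.88
tool_pos: [445.1, -236.5, 155.6]
tcp_rot: [-179.8, -0.2, 100.7]
ft_force: [1.0, -0.3, 0.0]
finger_gap: 85.4
grip_force: 0.0
```

```bash
python3 - <<'E'
from bench import r
s=r.sense();print(s['tool_pos'],s['tcp_rot'])
from h import *
b=snap('wrist','w7')
# expected corners for far check
c=np.array([448.2,-234.6,0]);Z=R.from_euler('z',10.9,degrees=True).as_matrix()
print(proj(b,np.array([[-65,23,36],[65,23,36],[-48,0,36],[48,0,36],[-30,13,74],[30,13,74.]])@Z.T+c))
cv2.imwrite('pics/w7.png',b['img'])
E
```

```text
[ 445.09957275 -236.5224293   155.60496572] [-179.80422287   -0.1951264   100.67539183]
[[196.94576749 179.61621148]
 [371.18292663 179.23255307]
 [221.18570447 209.04848731]
 [346.81185918 208.79549243]
 [238.06597581 206.83819562]
 [331.59046881 206.64865539]]
```

View pics/w7.png

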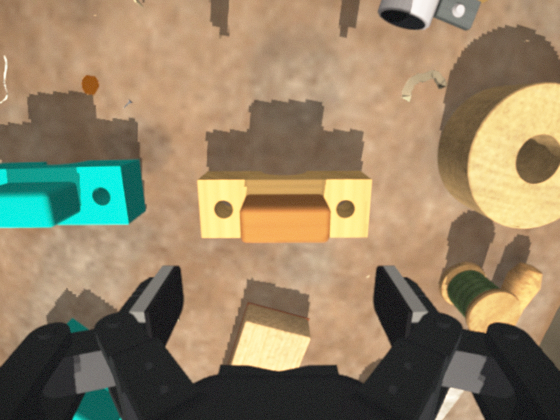

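step_arm(
  targets=[
    [[1.5,1,-15,0,0,0],[3,1.5,-30,0,0,0],[3,1.5,-40,0,0,0],[3,1.5,-40,0,0,0],[3,1.5,-40,0,0,0],[3,1.5,-40,0,0,0]],
  ],
)

```text
time: 11.43
tool_pos: [450.8, -234.0, 119.1]
tcp_rot: [180.0, 0.0, 101.0]
ft_force: [0.5, -0.4, 0.6]
finger_gap: 85.3
grip_force: 0.0
```

```bash
python3 - <<'E'
from bench import r
s=r.sense();print(s['tool_pos'],s['tcp_rot'])
E
```

```text
[ 450.76422793 -234.04156583  119.08337117] [1.79963179e+02 3.57236355e-02 1.00958013e+02]
```

step_arm(
  targets=[
    [[-2.2,-0.6,-20,0,0,0],[-2.2,-0.6,-35,0,0,0],[-2.2,-0.6,-48,0,0,0],[-2.2,-0.6,-55,0,0,0],[-2.2,-0.6,-55,0,0,0],[-2.2,-0.6,-55,0,0,0],[-2.2,-0.6,-55,0,0,0]],
  ],
)

```text
time: 12.02
tool_pos: [448.8, -235.5, 64.6]
tcp_rot: [179.9, 0.1, 100.9]
ft_force: [-0.8, -0.4, 0.4]
finger_gap: 85.2
grip_force: 0.0
```

step_arm(
  targets=[
    [[0,0,0,0,0,0],[0,0,0,0,0,0],[0,0,0,0,0,0],[0,0,0,0,0,0],[0,0,0,0,0,0],[0,0,0,0,0,0],[0,0,0,0,0,0]],
  ],
  fingers=1,
  newtons=80,
)

```text
time: 12.6
tool_pos: [449.0, -235.6, 64.6]
tcp_rot: [179.9, 0.1, 100.9]
ft_force: [0.4, 0.5, 6.1]
finger_gap: 58.6
grip_force: 87.8
```

step_arm(
  targets=[
    [[0,0,15,0,0,0],[0,0,35,0,0,0],[0,0,70,0,0,0],[2,10,100,0,0,0],[10,40,110,0,0,-0.05],[18,70,110,0,0,-0.1],[27,100,110,0,0,-0.16],[36,130,110,0,0,-0.21],[45,160,110,0,0,-0.26],[52,190,110,0,0,-0.29],[56.5,209,110,0,0,-0.3107],[56.5,209,110,0,0,-0.3107]],
  ],
)

```text
time: 13.6
tool_pos: [504.5, -22.3, 172.8]
tcp_rot: [-179.9, -0.1, 83.2]
ft_force: [0.1, 0.2, -3.2]
finger_gap: 58.6
grip_force: 87.4
```

step_arm(
  targets=[
    [[0,0,0,0,0,0],[0,0,0,0,0,0],[0,0,0,0,0,0],[0,0,0,0,0,0]],
  ],
)

```text
time: 13.93
tool_pos: [504.3, -26.9, 173.2]
tcp_rot: [-180.0, 0.0, 83.0]
ft_force: [-0.6, -0.3, -2.0]
finger_gap: 59.0
grip_force: 87.4
```

```bash
python3 - <<'E'
from bench import r
s=r.sense();print(s['tool_pos'],s['tcp_rot'],s['ft_force'])
from h import *
b=snap('wrist','w8')
# expected: cap held
T=s['tool_pos'];c=T+1.1*np.array([.12,.993,0]);c[2]=T[2]-64.6
Z=R.from_euler('z',-6.9,degrees=True).as_matrix()
m=lambda L,o:(proj(b,np.array(L)@Z.T+o)-[160,60]+.5)*2.5-.5
print('cap',m([[-65,23,36],[65,23,36],[-48,0,36],[48,0,36.]],c))
a=snap('scene','s8');d=snap('side','d8')
im=cv2.resize(b['img'][60:280,160:400],(600,550),interpolation=3)
cv2.imwrite('pics/w8.png',im)
E
```

```text
[504.26764581 -26.92259412 173.15340418] [-1.79984278e+02  1.69889356e-02  8.30339700e+01] [-0.59279017 -0.26789002 -2.01992128]
cap [[-36.43108201 395.57101485]
 [635.91848855 395.43338223]
 [ 60.5754553  504.19084872]
 [538.69461812 504.11770192]]
```

View pics/w8.png

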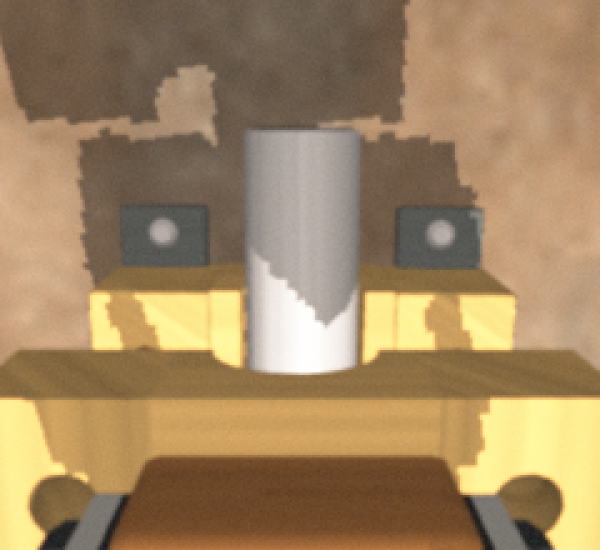

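```bash
python3 - <<'E'
from h import *
np.set_printoptions(precision=1,suppress=True)
b=load('w8');T=np.array([504.27,-26.92,173.15]);c=T+1.1*np.array([.12,.993,0]);c[2]=T[2]-64.6
Z=R.from_euler('z',-6.9,degrees=True).as_matrix()
m=lambda L,o:(proj(b,np.array(L,float)@Z.T+o)-[160,60]+.5)*2.5-.5
print('bore',m([[-19,23,0],[19,23,0]],c))
print('block',m([[-65,23,0],[65,23,0],[0,70,-2],[-48,40,-42],[48,40,-42]],np.array([505.6,-25.3,50])))
print('holes',m([[-48,0,36],[48,0,36],[-47,0,36],[-48,1,36]],c))
E
```

```text
bore [[217.6 346.2]
 [380.7 346.2]]
block [[ 87.1 293.2]
 [517.5 293.2]
 [302.6 131.1]
 [162.3 220.1]
 [440.9 220. ]]
holes [[ 60.6 504.2]
 [538.7 504.1]
 [ 65.5 504.2]
 [ 60.1 499.6]]
```

step_arm(
  targets=[
    [[1,0.3,-15,0,0,0],[1,0.3,-25,0,0,0],[1,0.3,-27,0,0,0],[1,0.3,-27,0,0,0],[1,0.3,-27,0,0,0],[1,0.3,-27,0,0,0]],
  ],
)

```text
time: 14.58
tool_pos: [505.8, -25.8, 146.9]
tcp_rot: [180.0, 0.0, 83.1]
ft_force: [-0.9, -0.6, -4.0]
finger_gap: 58.7
grip_force: 87.5
```

step_arm(
  targets=[
    [[0,0,0,0,0,0],[0,0,0,0,0,0]],
  ],
)

```text
time: 14.75
tool_pos: [505.9, -25.7, 146.9]
tcp_rot: [179.9, 0.0, 83.1]
ft_force: [0.5, -0.2, -3.5]
finger_gap: 58.9
grip_force: 87.5
```

step_arm(
  targets=[
    [[0.3,-0.5,-3,0,0,0],[0.3,-0.5,-6,0,0,0],[0.3,-0.5,-9,0,0,0],[0.3,-0.5,-12,0,0,0],[0.3,-0.5,-15,0,0,0],[0.3,-0.5,-18,0,0,0],[0.3,-0.5,-18,0,0,0],[0.3,-0.5,-18,0,0,0]],
  ],
)

```text
time: 15.42
tool_pos: [505.9, -26.1, 128.0]
tcp_rot: [180.0, -0.0, 83.1]
ft_force: [2.8, 0.3, -5.7]
finger_gap: 58.9
grip_force: 87.2
```

step_arm(
  targets=[
    [[0,0,-2,0,0,0],[0,0,-4,0,0,0],[0,0,-6,0,0,0],[0,0,-8,0,0,0],[0,0,-10,0,0,0],[0,0,-10,0,0,0],[0,0,-10,0,0,0]],
  ],
)

```text
time: 16.0
tool_pos: [505.9, -26.1, 118.0]
tcp_rot: [180.0, -0.0, 83.1]
ft_force: [3.9, 1.6, -5.0]
finger_gap: 59.2
grip_force: 87.6
```

step_arm(
  targets=[
    [[0.2,0.1,-1,0,0,0],[0.4,0.2,-2,0,0,0],[0.4,0.2,-3,0,0,0],[0.4,0.2,-3,0,0,0],[0.4,0.2,-3,0,0,0]],
  ],
)

```text
time: 16.42
tool_pos: [506.1, -26.0, 115.1]
tcp_rot: [-180.0, 0.0, 83.1]
ft_force: [1.9, 0.1, -3.4]
finger_gap: 58.6
grip_force: 87.8
```

step_arm(
  targets=[
    [[0.2,0,-0.5,0,0,0],[0.2,0,-1,0,0,0],[0.2,0,-1.5,0,0,0],[0.2,0,-1.5,0,0,0],[0.2,0,-1.5,0,0,0]],
  ],
)

```text
time: 16.83
tool_pos: [506.1, -25.9, 114.7]
tcp_rot: [-180.0, 0.0, 83.1]
ft_force: [-6.5, 1.6, 9.9]
finger_gap: 59.1
grip_force: 88.9
```

step_arm(
  targets=[
    [[-0.1,0,-0.2,0,0,0],[-0.2,0,-0.4,0,0,0],[-0.2,0,-0.4,0,0,0],[-0.2,0,-0.4,0,0,0],[-0.2,0,-0.4,0,0,0],[-0.2,0,-0.4,0,0,0]],
  ],
)

```text
time: 17.33
tool_pos: [506.1, -25.9, 114.7]
tcp_rot: [-180.0, 0.0, 83.1]
ft_force: [-8.3, 2.4, 11.7]
finger_gap: 58.6
grip_force: 89.5
```

```bash
python3 - <<'E'
from h import *
a=snap('scene','s9');b=snap('side','d9')
from bench import r
s=r.sense();print(s['tool_pos'],s['tcp_rot'],s['ft_force'],s['wrist_torque'])
c=np.array([505.6,-25.3,60])
def cr(s):
    x,y=proj(s,c)[0].astype(int);x-=40;y-=40
    return cv2.resize(s['img'][y:y+80,x:x+80],(400,400),interpolation=cv2.INTER_CUBIC)
cv2.imwrite('pics/q9.png',np.hstack([cr(a),cr(b)]))
E
```

```text
[506.11195869 -25.89145073 114.690876  ] [-1.79984846e+02  5.95172869e-03  8.31104962e+01] [-8.02154366  1.58947655 11.58259956] [ 0.30812838  1.06473559 -0.09034492]
```

View pics/q9.png

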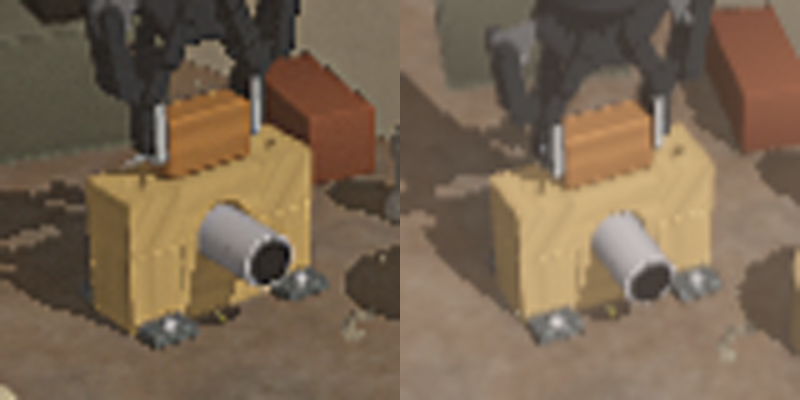

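The halves look closed all round, with no gap at the seam in either view, and the roller sticks out clear on the near side. That was my 11th picture, one over the limit of 10. I miscounted, so I'll view no more and just bring the push up to about 15 N.

step_arm(
  targets=[
    [[-0.2,0,-0.3,0,0,0],[-0.4,0,-0.7,0,0,0],[-0.4,0,-0.7,0,0,0],[-0.4,0,-0.7,0,0,0],[-0.4,0,-0.7,0,0,0],[-0.4,0,-0.7,0,0,0]],
  ],
)

```text
time: 17.93
tool_pos: [506.1, -25.9, 114.6]
tcp_rot: [180.0, 0.0, 83.1]
ft_force: [-8.9, 2.6, 15.4]
finger_gap: 59.3
grip_force: 89.9
```

step_arm(
  targets=[
    [[0,0,0,0,0,0],[0,0,0,0,0,0],[0,0,0,0,0,0],[0,0,0,0,0,0],[0,0,0,0,0,0],[0,0,0,0,0,0]],
  ],
)

```text
time: 18.43
tool_pos: [506.1, -25.9, 114.6]
tcp_rot: [180.0, 0.0, 83.1]
ft_force: [-7.7, 2.4, 16.0]
finger_gap: 58.7
grip_force: 89.9
```

```bash
python3 - <<'E'
from bench import r
print(r.sense()['ft_force']);print(r.hand_in())
E
```

```text
[-7.74272158  2.4404239  16.00114745]
the job is handed in; nothing more can be done
None
```

I handed the job in at 18.4 s with the roller let go in the cradle and the upper half on the dowels, closed and held down with about 16 N; no verdict came back, and I viewed 11 pictures, one over the limit of 10.

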